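# Roll the rolling pin into its V-block cradle

### The job

Put the blue rolling pin away: push it from the side with your fingertips so that it rolls along the bench, up over the sloped shoulder of the dark wooden cradle, and comes to rest down in the V of both blocks, with its thick barrel lying across both. Only push it, do not lift or carry it. Leave the jar, the bowl and the beaker where they stand.

Things in the scene. Friction and masses are not known exactly. Their poses are not given: they have to be found in the camera images.
- pin: Rolling pin, blue barrel and pale wooden handles, 0.45 to 0.7 kg, rolls freely. Barrel 60 mm thick, 230 long; a handle 80 long, 27 thick at each end, clear of the bench. Origin: middle of its axis, 30 mm up; x along the bar, y and z turn as it rolls. Starts left or right of the cradle, 160 to 210 mm from the V, within 0.2 rad of parallel to it and 20 mm of centred lengthwise.
- cradle: Dark wooden cradle fixed to the bench: two V-blocks, each 32 mm wide in x, 132 long in y, 12 high, centred at x = -65 and +65 mm. Profile, same both ways: ramp from the bench at y = 66 mm to a crest 12 high at y = 21 to 17, then a 30 degree flank down to 2 mm high at y = 0. Origin: bench level, middle; x along the V, within 0.25 rad of world x; y the rolling direction.
- cradle_seat (a point): Point where the middle of the pin's axis is when the pin is seated and centred: 36.6 mm above the bench over the middle of the cradle. Its axes are those of the cradle.
- glaze_jar: Lidded round glaze jar, amber with a white lid, 60 mm in diameter and 75 mm high, standing on the bench on the other side of the cradle from the pin, 160 to 210 mm from the V. Leave alone. Origin at the centre of its underside.
- bowl: Small terracotta bowl, 96 mm across and 48 mm high, standing well to the robot's left. Leave alone. Origin at the centre of its underside.
- tool_beaker: White ceramic beaker, 80 mm across and 95 mm high, with wooden tools sticking out up to 150 mm high, standing well to the robot's right. Leave alone. Origin at the centre of its underside.

How it is judged:
By the outcome, as a careful person would: the job done as asked, in the order asked, and still so for the second after the job is handed in, with the robot touching nothing.
It also fails if it takes over 38 s, if anything falls off the work surface, if the arm or the gripper's body presses on something with over 40 N, if the wrist force passes 120 N, or if a joint passes its speed limit or range.

### The arm

A 6-joint arm with a two-finger parallel gripper is mounted at the origin on the work surface. World frame = base frame: x ahead of the robot, y to its left, z up, the work surface at z = 0. Lengths are in mm, angles in degrees, forces in N, time in s.
With the tool pointing down it reaches from about 275 to 725 mm from the base axis. Payload 5.6 kg.
Tool frame: the origin (TCP) lies at the very end of the fingers, on their centre line; the grasp point (between the pads) lies 19 mm behind it; z points along the fingers, y is the direction in which the jaws open and shut (so a half turn about z gives the same grasp; the last joint's range is limited). The gripper opens to 85 mm and grips with 20 to 120 N. Pads are 22 mm wide; open, the fingers measure 114 mm over their backs; the gripper's body (76 mm by 85 mm) begins 54 mm behind the grasp point. The pads swing forward as they close: fully open they stand 13 mm farther back than shut.
Start: joints at [-47.808, 14.616, 6.199, 0, -81.583, -16.306], TCP at [240.14, -494.799, 231.283] pointing down, gripper open.
Joint ranges: [-168.99, 168.99], [-69.2, 112.95], [-62.41, 85.93], [-164.36, 98.24], [-168.68, -3.75], [-174.98, 174.98]. Speed limits (degrees/s): [147.25, 147.25, 180, 180, 180, 180].

### API

Orientations are given as a 3x3 rotation matrix whose columns are the frame's x, y, z axes.
In Python, from cell import arm, imaging gives the robot as it stands.
- The arm moves only by the tool drive_tool, never from a script. Its argument "targets" is a list that holds one entry, the list of rows, each a list of 6 numbers: the shift along the tool's x, y, z in m, then the turn, a rotation vector about the tool's x, y, z in rad. In form: [[[tx, ty, tz, rx, ry, rz], ...]]. A call has 1 to 20 rows; each row shifts and turns the pose as measured when the row begins, along the tool's axes as they then stand; what a row does not reach is not made up. A row lasts 1/12 s, in which the tool goes at most 41.7 mm and 7.16 degrees, less where a joint would pass 70% of its speed; a pose out of reach is approached as far as the arm can. A call is refused whole if a number of a shift passes 0.0417 or a number of a turn 0.125, either way. A call with a gripper value outside its range is refused whole. "fingers" is the gripper's target within -1 to 1 (shut at 1, half-way at 0, fully open at -1), set as the call begins (left out, the last holds). The fingers move at their own pace and stop on an object; "squeeze" is the grip in N (left out, the last holds). Time passes only in rows, so rows that do not move let the fingers close. It gives the time, the measured TCP pose, the force and the opening at its end, in the units of the state.
- arm.get_obs(): the state, without advancing time (a new reading comes with each control period).
- imaging.capture(name): name is "side" or "top" or "wrist"; returns the picture (480x640x3 uint8, blue, green, red); there is no depth.
- imaging.camera_params(name): a dict with "fx", "fy", "cx", "cy" (pixels), "extrinsics" (4x4, takes a point from camera to world coordinates). Camera axes: x right, y up, looking along -z (the intrinsics and any distortion apply to the point x, -y, -z); pixel columns grow to the right and rows downward; lengths in mm; the calibration is good to about 2 mm. A picture is of the moment at which its call begins: read the wrist's pose just before it. camera_params takes no time and is no camera call; for the wrist camera it gives the pose at the moment of the call.
- arm.finish_job(): hands the job in, once; it reports no verdict.
Trained networks look in the newest picture that a camera, given by its name, has taken for a name from the list of things; names that differ only in an ending like _2 or _b are one class to them, and where a whole thing is asked for, a point or a joint stands for the part that bears it (a point fixed in the world has none). Each returns a list of dicts, best first, with "score" (0 to 1); they miss things now and then, are a little off and sometimes report something else, mostly with a low value. They report only what shows in the picture. A call takes as long as a camera call.
- imaging.recognise(camera, name): "box" ([left, top, width, height] in pixels, round what is visible of it).
- imaging.regions_of(camera, name): "mask" (480x640 bool, what is visible of it) and "box" ([left, top, width, height] in pixels, round what is visible of it).
- imaging.spot_point(camera, name): "pixel" ([column, row] in pixels: a listed point, or the origin of a listed thing).
The state is a dict: "time_s": time; "joint_positions": joint angles; "joint_velocities": joint speeds; "joint_torque": joint torques, N m; "position": TCP position; "tcp_rot": TCP orientation; "ft_force": force on the tool from outside, world axes, zero at the start; "wrist_torque": the same for the moment, N m; "finger_gap": finger opening in mm.
Only numpy, scipy, OpenCV 4.12 (cv2) and the standard library are available. Lean on these libraries where they do the work, as an engineer would, in place of code of your own. Each camera call takes 0.05 s, during which the arm holds its last target.

## Working session

There is one attempt and no reset: what is moved stays moved. The work goes in short steps, Python scripts to look and compute and a tool call to move; the robot and the scene stay as the last step left them, time stands still between calls to the robot, and variables do not carry over. Pictures are saved under pics/ and viewed, and the job is handed in when it is done.

Besides the shell and the picture viewer there is one more tool, called after "Request:" by a JSON object that holds its "fn" and its "kwargs". drive_tool: Moves the arm, as the interface text tells. Its arguments: {"type":"object","properties":{"targets":{"type":"array","items":{"type":"array","items":{"type":"array","items":{"type":"number"}}}},"fingers":{"type":"number"},"squeeze":{"type":"number"}},"required":["targets"]}

```bash
ls; mkdir -p pics; python3 - <<'E'
from cell import arm, imaging
import cv2, numpy as np
np.set_printoptions(precision=3,suppress=True)
o=arm.get_obs()
for k,v in o.items(): print(k,np.array(v).tolist())
for n in ["top","side"]:
    im=imaging.capture(n); cv2.imwrite(f"pics/{n}0.png",im)
    p=imaging.camera_params(n); print(n,p)
    for t in ["pin","cradle","glaze_jar","bowl","tool_beaker","cradle_seat"]:
        r=imaging.spot_point(n,t)
        print(t,[(np.round(x['pixel'],1).tolist(),round(x['score'],2)) for x in r[:2]])
E
```

```text
pics
time_s 0.0
joint_positions [-47.808985087014086, 14.652732201375716, 6.129795582525437, -0.026976594580635848, -81.58568033461074, -16.30916082247181]
joint_velocities [0.034056750497198966, -0.0740635988648844, 0.019913851299072482, -0.07775754472415752, 0.05530196769854127, -0.03616625256505009]
joint_torque [0.001979926018975675, -38.66339564323425, 23.794673681259155, 5.365082770586014, -0.0060389355348888785, 7.422868293360807e-05]
position [239.9278143484669, -494.3330110725449, 230.3932569666531]
tcp_rot [[-0.8997262970065013, -0.43645358189463446, -0.0009280766739157372], [-0.4364545602583029, 0.8997246620605848, 0.0017173554372655882], [8.546753982434737e-05, 0.001950213144814821, -0.9999980946801796]]
ft_force [0.6583549443023006, -0.18880432274916564, 0.7568512214964828]
wrist_torque [-0.008419033282155958, -0.040483537108440916, 0.01910551769281951]
finger_gap 85.5879076308754
top {'fx': 441.58790939589426, 'fy': 441.58790939589426, 'cx': 319.5122986593995, 'cy': 245.71092572232521, 'extrinsics': array([[   0.01 ,    0.989,   -0.145,  408.065],
       [  -1.   ,    0
[... 202 characters left out ...]
], 0.69), ([383.2, 242.0], 0.17)]
glaze_jar [([382.1, 243.9], 0.89)]
bowl [([149.4, 258.8], 0.95)]
tool_beaker [([496.2, 262.6], 0.83)]
cradle_seat [([321.7, 252.1], 0.91)]
side {'fx': 474.3025592019672, 'fy': 474.3025592019672, 'cx': 323.88408274183064, 'cy': 232.27273548563667, 'extrinsics': array([[ -0.798,   0.357,  -0.485, -25.531],
       [ -0.602,  -0.461,   0.652, 773.38 ],
       [  0.009,   0.813,   0.582, 748.529],
       [  0.   ,   0.   ,   0.   ,   1.   ]])}
pin [([294.3, 278.9], 0.61)]
cradle [([328.2, 246.2], 0.69)]
glaze_jar [([348.3, 214.3], 0.62), ([295.1, 279.0], 0.31)]
bowl [([194.5, 362.3], 0.68)]
tool_beaker [([409.9, 185.2], 0.89)]
cradle_seat [([328.4, 235.6], 0.96)]
```

View pics/top0.png

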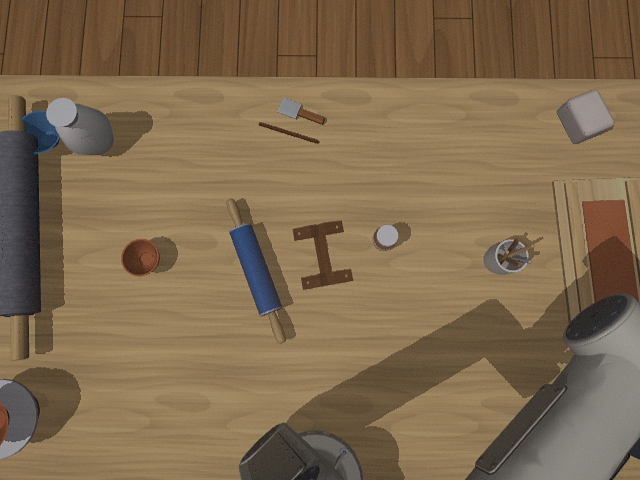

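View pics/side0.png

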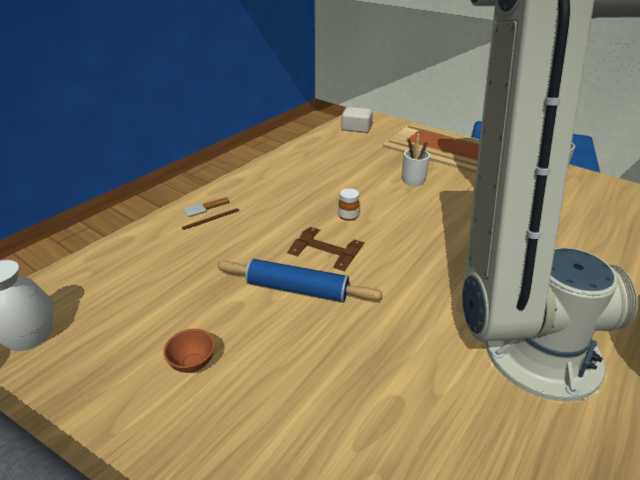

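The top view shows the pin at about (256,269), left of the cradle at about (323,255) (+y side). The jar is at (387,237) on the far side and the bowl at (140,258) behind the pin. Next I'll measure these accurately.

```bash
cat > h.py <<'E'
from cell import arm, imaging
import cv2, numpy as np
np.set_printoptions(precision=2,suppress=True)
def proj(P,X):
    E=P['extrinsics']; X=np.atleast_2d(X); c=(X-E[:3,3])@E[:3,:3]
    return np.c_[P['cx']+P['fx']*c[:,0]/-c[:,2], P['cy']-P['fy']*c[:,1]/-c[:,2]]
def ray(P,uv,z):
    E=P['extrinsics']; uv=np.atleast_2d(uv).astype(float)
    d=np.c_[(uv[:,0]-P['cx'])/P['fx'],-(uv[:,1]-P['cy'])/P['fy'],-np.ones(len(uv))]@E[:3,:3].T
    t=(z-E[2,3])/d[:,2]
    return E[:3,3]+d*t[:,None]
def blue(im):
    h=cv2.cvtColor(im,cv2.COLOR_BGR2HSV)
    m=cv2.inRange(h,(100,120,40),(125,255,255)); m=cv2.morphologyEx(m,cv2.MORPH_OPEN,np.ones((3,3)))
    return m
def comp(m,lo,hi,box):
    n,l,s,c=cv2.connectedComponentsWithStats(m)
    r=[i for i in range(1,n) if lo<s[i,4]<hi and box[0]<c[i][0]<box[1] and box[2]<c[i][1]<box[3]]
    return [(l==i) for i in r]
E
python3 - <<'E'
from h import *
im=imaging.capture("top");P=imaging.camera_params("top")
m=comp(blue(im),800,9000,(150,520,150,400))
print([x.sum() for x in m])
v,u=np.nonzero(m[0])
X=ray(P,np.c_[u,v],32)  # visible from top
c,sz,a=cv2.minAreaRect(X[:,:2].astype(np.float32)); print("blue",c,sz,a, X.mean(0))
w,V=np.linalg.eigh(np.cov(X[:,:2].T)); print(V[:,1],np.degrees(np.arctan2(*V[::-1,1])))
for t,z in [("pin",30),("cradle",0),("cradle_seat",36.6),("glaze_jar",0),("bowl",0)]:
    for n in ["top","side"]:
        if n=="side" and t=="pin": imaging.capture("side")
        r=imaging.spot_point(n,t); print(t,n,ray(imaging.camera_params(n),r[0]['pixel'],z)[0][:2],r[0]['score'])
# cradle dark
r=imaging.regions_of("top","cradle")
for x in r[:2]: print(x['box'],x['score'],x['mask'].sum())
mk=r[0]['mask']; v,u=np.nonzero(mk)
X=ray(P,np.c_[u,v],6); print(cv2.minAreaRect(X[:,:2].astype(np.float32)), X.mean(0))
cv2.imwrite("pics/crop.png",cv2.resize(im[180:360,180:420],None,fx=3,fy=3,interpolation=cv2.INTER_CUBIC))
E
```

```text
[np.int64(965)]
blue (510.7171936035156, 169.60256958007812) (221.77633666992188, 44.208248138427734) 19.97562599182129 [530.36 176.36  32.  ]
[-0.93 -0.35] -159.2125543148007
pin top [511.19 159.09] 0.65Traceback (most recent call last):
  File "<stdin>", line 12, in <module>
IndexError: list index out of range
```

```bash
sed -i 's/(100,120,40),(125,255,255)/(98,90,25),(130,255,255)/' h.py
python3 - <<'E'
from h import *
im=imaging.capture("top");P=imaging.camera_params("top"); imaging.capture("side")
m=comp(blue(im),800,9000,(150,520,150,400))
print([x.sum() for x in m])
v,u=np.nonzero(m[0])
X=ray(P,np.c_[u,v],32)
c,sz,a=cv2.minAreaRect(X[:,:2].astype(np.float32)); print("blue",c,sz,a, X.mean(0))
w,V=np.linalg.eigh(np.cov(X[:,:2].T)); print(np.degrees(np.arctan2(*V[::-1,1])))
for t,z in [("pin",30),("cradle",0),("cradle_seat",36.6),("glaze_jar",0),("bowl",0)]:
    for n in ["top","side"]:
        for r in imaging.spot_point(n,t)[:1]: print(t,n,ray(imaging.camera_params(n),r['pixel'],z)[0][:2],r['score'])
r=imaging.regions_of("top","cradle")
for x in r[:2]: print(x['box'],x['score'],x['mask'].sum())
if r:
    mk=r[0]['mask']; v,u=np.nonzero(mk)
    X=ray(P,np.c_[u,v],6); print(cv2.minAreaRect(X[:,:2].astype(np.float32)), X.mean(0))
cv2.imwrite("pics/crop.png",cv2.resize(im[180:360,180:420],None,fx=3,fy=3,interpolation=cv2.INTER_CUBIC))
E
```

```text
[np.int64(1654)]
blue (512.6878662109375, 162.6184539794922) (223.21865844726562, 52.15587615966797) 21.790878295898438 [513.73 165.38  32.  ]
-159.41030807277136
pin top [514.02 154.87] 0.77
pin side [514.35 158.54] 0.61
cradle top [553.21  -7.02] 0.67
cradle side [548.05 -16.78] 0.73
cradle_seat top [560.76  -4.34] 0.88
glaze_jar top [533.28 451.76] 0.72
glaze_jar side [ 584.96 -160.86] 0.88
bowl top [541.75 444.47] 0.78
bowl side [542.24 439.51] 0.89
[293.1, 223.0, 59.5, 65.9] 0.55 1616
((553.7824096679688, -9.814071655273438), (162.7070770263672, 130.47386169433594), 10.929412841796875) [552.74 -10.27   6.  ]
```

View pics/crop.png

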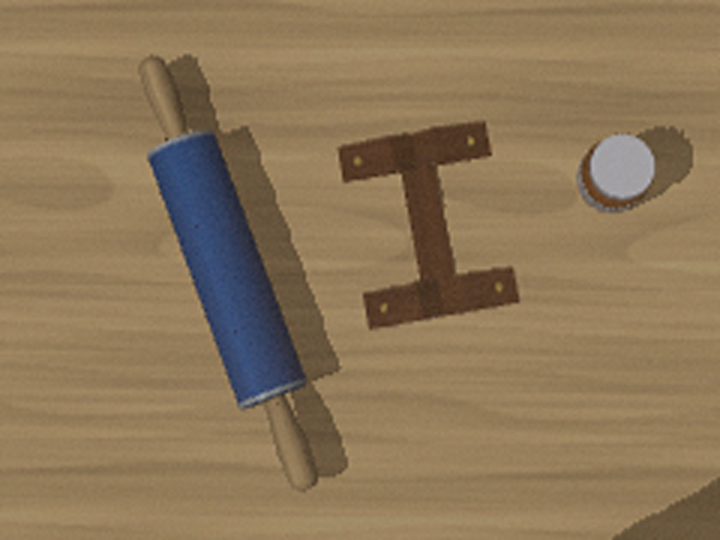

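Crop corners of the cradle, read by eye: (338,148), (487,122), (520,300), (370,328). The pin is yawed about 10° relative to it. I'll refine both fits.

```bash
cat >> h.py <<'E'
from scipy.optimize import least_squares, minimize
def cyl(x,y,a,z=30,r=30,L=115):
    t=np.linspace(0,2*np.pi,40); A=np.array([np.cos(a),np.sin(a),0]);N=np.array([-np.sin(a),np.cos(a),0]);Z=np.array([0,0,1])
    return np.vstack([np.array([x,y,z])+s*L*A+r*(np.cos(t)[:,None]*N+np.sin(t)[:,None]*Z) for s in(-1,1)])
def fitpin(P,mask,x0,z=30):
    dt=mask.astype(float)
    def cost(q):
        h=cv2.convexHull(proj(P,cyl(q[0],q[1],q[2],z)).astype(np.float32))
        m=np.zeros(mask.shape,np.uint8); cv2.fillConvexPoly(m,np.round(h*16).astype(np.int32),1,lineType=8,shift=4)
        return (m.astype(bool)^mask).sum()
    return min((minimize(cost,np.array(x0)+d,method="Nelder-Mead",options=dict(initial_simplex=np.array(x0)+d+np.array([[0,0,0],[8,0,0],[0,8,0],[0,0,.06]]))) for d in ([0,0,0],[4,-3,.03],[-4,3,-.03])),key=lambda r:r.fun)
E
python3 - <<'E'
from h import *
P=imaging.camera_params("top"); im=cv2.imread("pics/top0.png")
C=np.array([(338,148),(487,122),(520,300),(370,328)])/3+[180,180]-1/3
X=ray(P,C,0)[:,:2]; print(X, X.mean(0))
for a,b in((3,0),(2,1),(1,0),(2,3)): d=X[b]-X[a]; print(np.hypot(*d),np.degrees(np.arctan2(d[1],d[0])))
m=comp(blue(im),800,9000,(150,520,150,400))[0]
m=cv2.morphologyEx(m.astype(np.uint8),cv2.MORPH_CLOSE,np.ones((5,5))).astype(bool)
r=fitpin(P,m,[512,160,.37]); print(r.x,np.degrees(r.x[2]),r.fun,m.sum())
imaging.capture("side"); Ps=imaging.camera_params("side"); s=cv2.imread("pics/side0.png")
ms=max(comp(blue(s),800,20000,(150,520,200,400)),key=lambda q:q.sum())
ms=cv2.morphologyEx(ms.astype(np.uint8),cv2.MORPH_CLOSE,np.ones((5,5))).astype(bool)
r=fitpin(Ps,ms,[512,160,.37]); print(r.x,np.degrees(r.x[2]),r.fun,ms.sum())
E
```

```text
[[619.32  68.47]
 [643.66 -62.02]
 [487.66 -90.84]
 [462.4   37.99]] [553.26 -11.6 ]
159.85794458465386 10.99349035648143
158.63205046191248 10.465088960643888
132.74652073988779 100.56353308514288
131.28005750820913 101.09670696783479
[517.32 163.05   0.38] 21.879571475905475 637.0 1666
[522.48 155.54   0.37] 21.202946882841136 396.0 2411
```

```bash
cat >> h.py <<'E'
def plan(p,yaw,p2,yaw2,n):  # yaw = world angle of tool y, z down
    p=np.array(p,float);p2=np.array(p2,float);d=(p2-p)/n;w=(yaw2-yaw)/n;out=[]
    for i in range(n):
        t=np.radians(yaw+i*w); y=np.array([np.cos(t),np.sin(t),0]);x=np.array([-np.sin(t),np.cos(t),0])
        out.append([round(d@x/1000,4),round(d@y/1000,4),round(-d[2]/1000,4),0,0,round(-np.radians(w),4)])
    print(str([out]).replace(" ",""))
E
python3 - <<'E'
from h import *
plan([240,-494,230],115.9,[490,222,150],201.4,20)
E
```

```text
[[[np.float64(-0.0269),np.float64(0.0267),np.float64(0.004),0,0,np.float64(-0.0746)],[np.float64(-0.0288),np.float64(0.0247),np.float64(0.004),0,0,np.float64(-0.0746)],[np.float64(-0.0306),np.float64(0.0225),np.float64(0.004),0,0,np.float64(-0.0746)],[np.float64(-0.0321),np.float64(0.0201),np.float64(0.004),0,0,np.float64(-0.0746)],[np.float64(-0.0336),np.float64(0.0177),np.float64(0.004),0,0,np.float64(-0.0746)],[np.float64(-0.0348),np.float64(0.0151),np.float64(0.004),0,0,np.float64(-0.0746)],[np.float64(-0.0358),np.float64(0.0125),np.float64(0.004),0,0,np.float64(-0.0746)],[np.float64(-0.0366),np.float64(0.0098),np.float64(0.004),0,0,np.float64(-0.0746)],[np.float64(-0.0373),np.float64(0.007),np.float64(0.004),0,0,np.float64(-0.0746)],[np.float64(-0.0377),np.float64(0.0042),np.float64(0.004),0,0,np.float64(-0.0746)],[np.float64(-0.0379),np.float64(0.0014),np.float64(0.004),0,0,np.float64(-0.0746)],[np.float64(-0.0379),np.float64(-0.0014),np.float64(0.004),0,0,np.float64(-0.0746)],[np.float64(-0.0377),np.float64(-0.0043),np.float64(0.004),0,0,np.float64(-0.0746)],[np.float64(-0.0373),np.float64(-0.0071),np.float64(0.004),0,0,np.float64(-0.0746)],[np.float64(-0.0366),np.float64(-0.0098),np.float64(0.004),0,0,np.float64(-0.0746)],[np.float64(-0.0358),np.float64(-0.0125),np.float64(0.004),0,0,np.float64(-0.0746)],[np.float64(-0.0348),np.float64(-0.0151),np.float64(0.004),0,0,np.float64(-0.0746)],[np.float64(-0.0335),np.float64(-0.0177),np.float64(0.004),0,0,np.float64(-0.0746)],[np.float64(-0.0321),np.float64(-0.0201),np.float64(0.004),0,0,np.float64(-0.0746)],[np.float64(-0.0305),np.float64(-0.0225),np.float64(0.004),0,0,np.float64(-0.0746)]]]
```

Request:
{"fn": "drive_tool", "kwargs": {"targets": [[[-0.027,0.027,0.004,0,0,-0.075],[-0.029,0.025,0.004,0,0,-0.075],[-0.0305,0.0225,0.004,0,0,-0.075],[-0.032,0.02,0.004,0,0,-0.075],[-0.0335,0.0175,0.004,0,0,-0.075],[-0.035,0.015,0.004,0,0,-0.075],[-0.036,0.0125,0.004,0,0,-0.075],[-0.0365,0.01,0.004,0,0,-0.075],[-0.037,0.007,0.004,0,0,-0.075],[-0.0375,0.004,0.004,0,0,-0.075],[-0.038,0.0015,0.004,0,0,-0.075],[-0.038,-0.0015,0.004,0,0,-0.075],[-0.0375,-0.0045,0.004,0,0,-0.075],[-0.037,-0.007,0.004,0,0,-0.075],[-0.0365,-0.01,0.004,0,0,-0.075],[-0.036,-0.0125,0.004,0,0,-0.075],[-0.035,-0.015,0.004,0,0,-0.075],[-0.0335,-0.0175,0.004,0,0,-0.075],[-0.032,-0.02,0.004,0,0,-0.075],[-0.0305,-0.0225,0.004,0,0,-0.075]]], "fingers": -1}}

```text
time_s: 3.27
position: [472.6, 257.0, 151.1]
tcp_rot: [[0.431, -0.902, 0.012], [-0.902, -0.431, 0.002], [0.004, -0.012, -1.0]]
ft_force: [0.5, -0.3, -0.2]
finger_gap: 85.4
```

Request:
{"fn": "drive_tool", "kwargs": {"targets": [[[0.004,0,0.025,0,0,0.024],[0.004,0,0.03,0,0,0.024],[0.004,0,0.03,0,0,0.024],[0.004,0,0.025,0,0,0],[0.004,0,0.015,0,0,0],[0,0,0.006,0,0,0],[0,0,0,0,0,0]]]}}

```text
time_s: 3.85
position: [486.0, 249.2, 14.1]
tcp_rot: [[0.375, -0.927, 0.017], [-0.927, -0.375, 0.005], [0.002, -0.017, -1.0]]
ft_force: [-0.4, 0.7, -0.4]
finger_gap: 85.2
```

```bash
python3 - <<'E'
from h import *
o=arm.get_obs(); print(o['position'],o['tcp_rot'],o['ft_force'])
s=imaging.capture("side"); cv2.imwrite("pics/side1.png",s[180:360,180:420].repeat(3,0).repeat(3,1))
t=imaging.capture("top"); cv2.imwrite("pics/top1.png",t[150:350,150:420].repeat(2,0).repeat(2,1))
E
```

```text
[486.02 249.17  14.14] [[ 0.38 -0.93  0.02]
 [-0.93 -0.38  0.  ]
 [ 0.   -0.02 -1.  ]] [-0.41  0.66 -0.36]
```

View pics/side1.png

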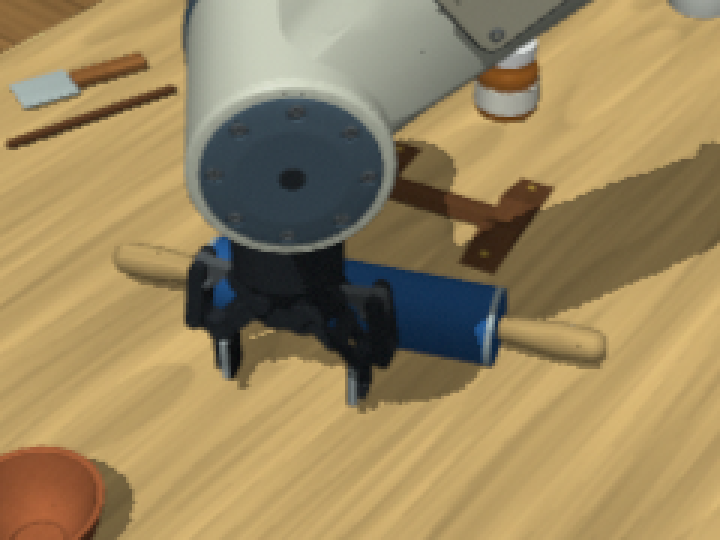

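View pics/top1.png

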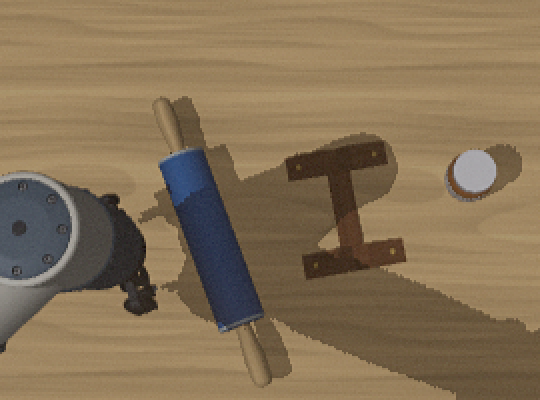

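```bash
python3 - <<'E'
from h import *
P=imaging.camera_params("side");o=arm.get_obs();R=np.array(o['tcp_rot']);p=o['position']
for s in(43,50):
  for z in (0,-13): print(s,z,(proj(P,p+R@np.array([0,s,z]))[0]-180)*3,(proj(P,p+R@np.array([0,-s,z]))[0]-180)*3)
E
```

```text
43 0 [348.28 409.56] [234.34 384.69]
43 -13 [348.17 396.54] [233.38 371.69]
50 0 [357.72 411.62] [225.23 382.7 ]
50 -13 [357.68 398.6 ] [224.2  369.71]
```

Request:
{"fn": "drive_tool", "kwargs": {"targets": [[[0.006,0.001,0.001,0,0,0],[0.006,0.001,0.001,0,0,0],[0.006,0.001,0.001,0,0,0],[0.006,0.001,0,0,0,0],[0.006,0.001,0,0,0,0],[0.005,0,0,0,0,0],[0.004,0,0,0,0,0],[0.004,0,0,0,0,0],[0.004,0,0,0,0,0],[0.004,0,0,0,0,0],[0.003,0,0,0,0,0],[0.003,0,0,0,0,0]]]}}

```text
time_s: 4.95
position: [509.1, 192.4, 19.1]
tcp_rot: [[0.377, -0.926, 0.029], [-0.926, -0.376, 0.014], [-0.002, -0.032, -0.999]]
ft_force: [-0.3, 0.2, -0.6]
finger_gap: 85.2
```

```bash
cat > look.py <<'E'
from h import *
import sys
o=arm.get_obs(); R=np.array(o['tcp_rot']); print(o['time_s'],o['position'],np.degrees(np.arctan2(-R[1,1],-R[0,1])),R[:,2],o['ft_force'])
t=imaging.capture("top"); s=imaging.capture("side"); n=sys.argv[1]
cv2.imwrite(f"pics/{n}.png",np.vstack([t[180:330,170:430].repeat(2,0).repeat(2,1),s[170:320,190:450].repeat(2,0).repeat(2,1)]))
E
python3 look.py a
```

```text
4.95 [509.08 192.4   19.12] 22.113833609879283 [ 0.03  0.01 -1.  ] [-0.29  0.24 -0.57]
```

View pics/a.png

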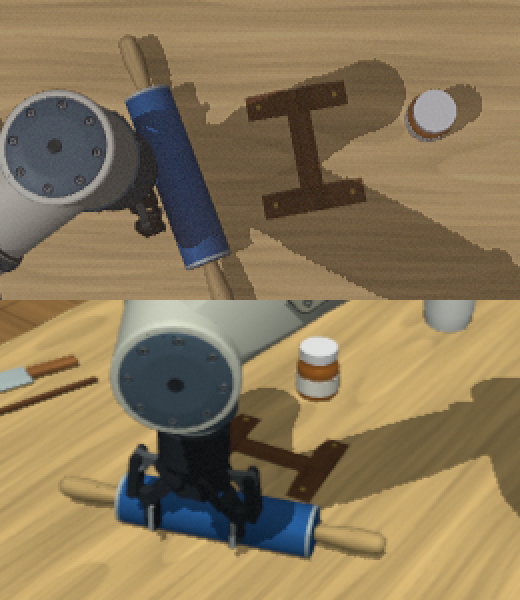

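Request:
{"fn": "drive_tool", "kwargs": {"targets": [[[-0.005,0,0,-0.008,0,0],[-0.004,0,0.003,-0.008,0,0],[0,0,0.004,-0.008,0,0],[0,0,0.003,-0.008,0,0],[0,0,0.002,-0.004,0,0],[0,0,0.001,0,0,0]]]}}

```text
time_s: 5.55
position: [505.2, 202.5, 4.5]
tcp_rot: [[0.377, -0.926, -0.008], [-0.926, -0.377, -0.001], [-0.002, 0.008, -1.0]]
ft_force: [0.0, -0.5, -0.1]
finger_gap: 85.4
```

```bash
python3 look.py b
```

```text
5.55 [505.21 202.53   4.51] 22.170174714920662 [-0.01 -0.   -1.  ] [ 0.02 -0.5  -0.08]
```

View pics/b.png

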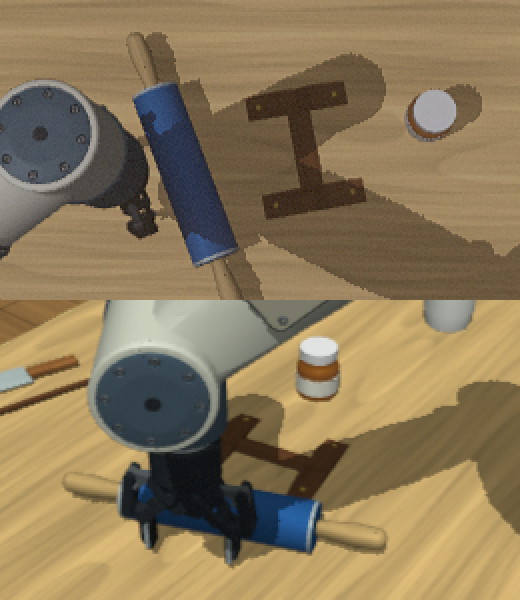

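Request:
{"fn": "drive_tool", "kwargs": {"targets": [[[0.005,0,0,0,0,0.01],[0.005,0,0,0,0,0.015],[0.005,0,0,0,0,0.02],[0.005,0,0,0,0,0.02],[0.005,0,0,0,0,0.02],[0.005,0,0,0,0,0.02],[0.005,0,0,0,0,0.02],[0.005,0,0,0,0,0.02]]]}}

```text
time_s: 6.32
position: [519.5, 160.9, 5.5]
tcp_rot: [[0.225, -0.974, -0.006], [-0.974, -0.225, 0.0], [-0.001, 0.006, -1.0]]
ft_force: [-0.9, 0.1, 0.0]
finger_gap: 85.5
```

```bash
python3 look.py c
```

```text
6.3167 [519.54 160.89   5.48] 13.0273802699486 [-0.01  0.   -1.  ] [-0.91  0.15  0.03]
```

View pics/c.png

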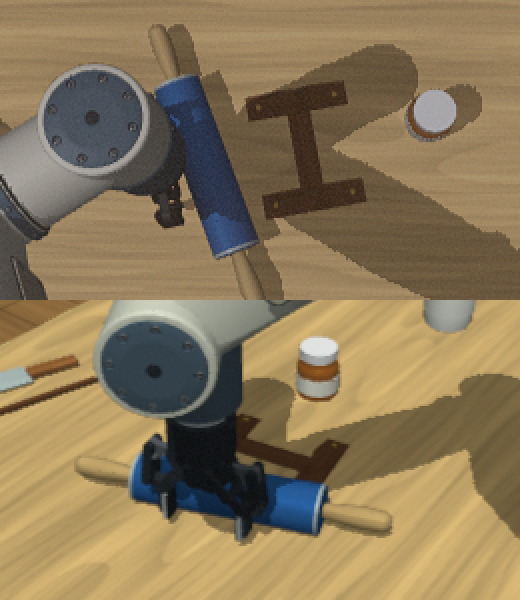

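Request:
{"fn": "drive_tool", "kwargs": {"targets": [[[0.004,0,0,0,0,0.005],[0.004,0,0,0,0,0.005],[0.004,0,0,0,0,0.005],[0.004,0,0,0,0,0.005],[0.004,0,0,0,0,0.005],[0.004,0,0,0,0,0.005],[0.003,0,0,0,0,0.003]]]}}

```text
time_s: 7.0
position: [525.4, 132.1, 5.2]
tcp_rot: [[0.191, -0.981, -0.007], [-0.982, -0.191, -0.0], [-0.001, 0.007, -1.0]]
ft_force: [-1.3, 3.7, 2.4]
finger_gap: 85.4
```

```bash
python3 look.py d
```

```text
7.0 [525.43 132.1    5.22] 11.03662587171973 [-0.01 -0.   -1.  ] [-1.32  3.67  2.38]
```

View pics/d.png

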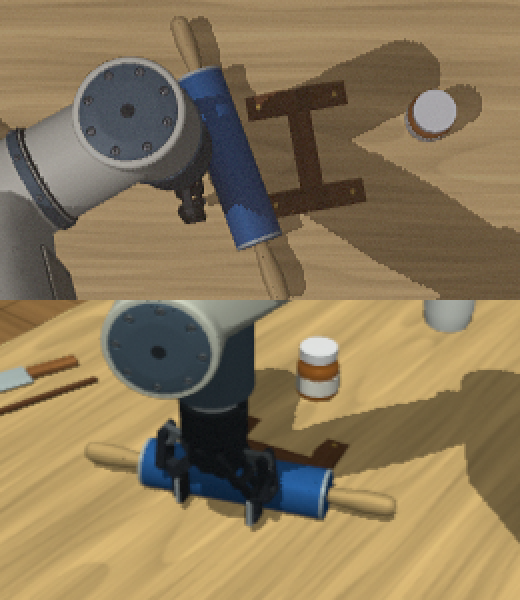

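```bash
python3 - <<'E'
from h import *
P=imaging.camera_params("top")
c=np.array([553.5,-11]);a=np.radians(10.8);B=np.array([[np.cos(a),np.sin(a)],[-np.sin(a),np.cos(a)]])
for q in [(182,20),(278,297),(233,158)]:
    X=ray(P,np.array(q)/2+[170,180],32)[0,:2]; print(X,B@(X-c))
print(B@(np.array([525.4,132.1])-c))
E
```

```text
[715.4  149.35] [189.08 127.17]
[363.7  20.2] [-180.6    66.21]
[536.12  79.48] [-0.12 92.13]
[ -0.79 145.83]
```

Request:
{"fn": "drive_tool", "kwargs": {"targets": [[[-0.006,-0.003,0,0,0,0],[-0.003,-0.008,0,0,0,0],[0,-0.008,0,0,0,0],[0,-0.006,0,0,0,0],[0.002,0,0,0,0,0],[0.004,0,0,0,0,0],[0.004,0,0,0,0,0],[0.004,0,0,0,0,0],[0.004,0,0,0,0,0],[0.004,0,0,0,0,0]]]}}

```text
time_s: 7.93
position: [555.9, 125.1, 4.8]
tcp_rot: [[0.193, -0.981, -0.006], [-0.981, -0.193, 0.0], [-0.001, 0.006, -1.0]]
ft_force: [-0.4, 1.9, 0.8]
finger_gap: 85.7
```

```bash
python3 look.py e
```

```text
7.9333 [555.93 125.13   4.76] 11.138448979319561 [-0.01  0.   -1.  ] [-0.4   1.87  0.78]
```

View pics/e.png

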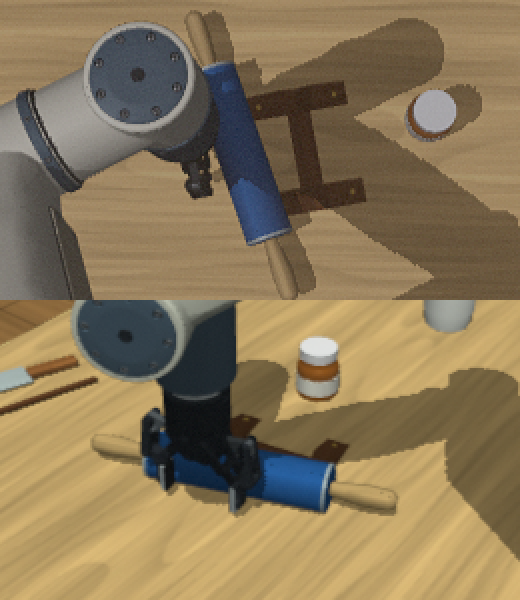

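Request:
{"fn": "drive_tool", "kwargs": {"targets": [[[0.004,0,0,0,0,0],[0.004,0,0,0,0,0],[0.004,0,0,0,0,0],[0.004,0,0,0,0,0],[0.004,0,0,0,0,0]]]}}

```text
time_s: 8.45
position: [560.7, 104.7, 5.5]
tcp_rot: [[0.194, -0.981, -0.004], [-0.981, -0.194, 0.002], [-0.002, 0.003, -1.0]]
ft_force: [0.1, 2.4, 0.9]
finger_gap: 85.4
```

```bash
python3 look.py f
```

```text
8.45 [560.71 104.71   5.49] 11.170674097538134 [-0.  0. -1.] [0.05 2.4  0.88]
```

View pics/f.png

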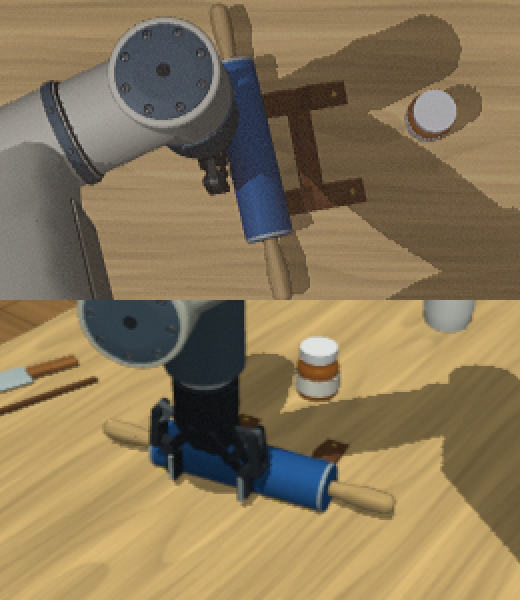

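```bash
cat > pc.py <<'E'
from h import *
import sys,ast
P=imaging.camera_params("top")
c=np.array([553.5,-11]);a=np.radians(10.8);B=np.array([[np.cos(a),np.sin(a)],[-np.sin(a),np.cos(a)]])
A=ast.literal_eval(sys.argv[1]); zz=float(sys.argv[2])
XX=[B@(ray(P,np.array(q)/2+[170,180],zz)[0,:2]-c) for q in A]
print(np.array(XX)); d=XX[0]-XX[1]; print("yaw rel",np.degrees(np.arctan2(d[1],d[0])))
print(B@(np.array(arm.get_obs()['position'][:2])-c))
E
python3 pc.py "[(222,10),(279,295),(258,150)]" 32
```

```text
[[ 192.94   73.95]
 [-178.42   64.57]
 [   4.28   59.25]]
yaw rel 1.4466052688903581
[ 28.28 111.8 ]
```

Request:
{"fn": "drive_tool", "kwargs": {"targets": [[[-0.004,0.004,-0.002,0,0,0],[-0.002,0.008,-0.002,0,0,0],[0,0.008,0,0,0,0],[0.002,0.006,0,0,0,0],[0.004,0,0,0,0,0],[0.004,0,0,0,0,0],[0.004,0,0,0,0,0],[0.004,0,0,0,0,0],[0.004,0,0,0,0,0],[0.004,0,0,0,0,0]]]}}

```text
time_s: 9.38
position: [537.0, 82.3, 11.9]
tcp_rot: [[0.194, -0.981, 0.0], [-0.981, -0.194, 0.009], [-0.008, -0.002, -1.0]]
ft_force: [-2.0, 6.6, 3.6]
finger_gap: 85.5
```

```bash
python3 look.py g;python3 pc.py "[(222,10),(279,295),(258,150)]" 32
```

```text
9.3833 [537.03  82.3   11.92] 11.180877408365292 [ 0.    0.01 -1.  ] [-2.04  6.64  3.58]
[[ 192.94   73.95]
 [-178.42   64.57]
 [   4.28   59.25]]
yaw rel 1.4466052688903581
[ 1.4  94.04]
```

View pics/g.png

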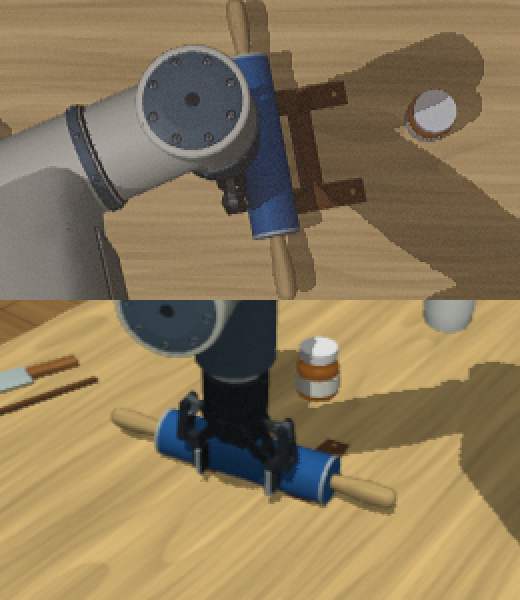

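Request:
{"fn": "drive_tool", "kwargs": {"targets": [[[0.004,0,0.0005,0,0,0],[0.004,0,0.0005,0,0,0],[0.004,0,0.0005,0,0,0],[0.004,0,0.0005,0,0,0],[0.004,0,0.0005,0,0,0],[0.003,0,0,0,0,0]]]}}

```text
time_s: 9.98
position: [545.0, 64.2, 11.5]
tcp_rot: [[0.194, -0.981, 0.008], [-0.981, -0.194, 0.017], [-0.015, -0.011, -1.0]]
ft_force: [-2.7, 6.4, 4.0]
finger_gap: 85.7
```

```bash
python3 look.py i;python3 pc.py "[(222,10),(279,295),(258,150)]" 32|tail -1
```

```text
9.9833 [545.03  64.17  11.46] 11.163472542777455 [ 0.01  0.02 -1.  ] [-2.66  6.44  4.  ]
[ 5.85 74.95]
```

View pics/i.png

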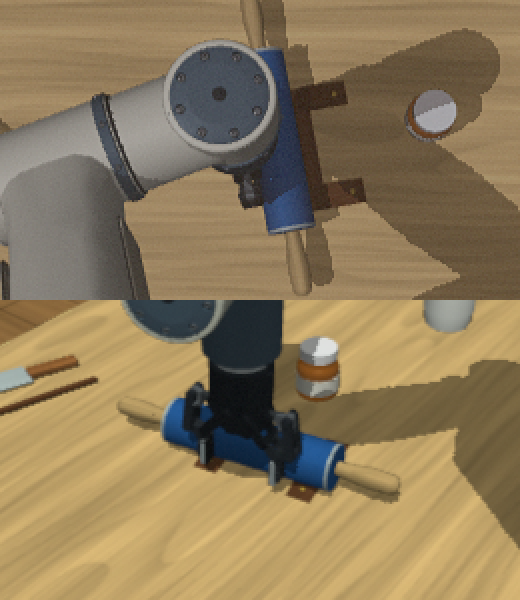

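Request:
{"fn": "drive_tool", "kwargs": {"targets": [[[0.004,0.0005,0.0005,0,0,0],[0.004,0.0005,0.0005,0,0,0],[0.004,0.0005,0.0005,0,0,0],[0.003,0.0005,0.0005,0,0,0]]]}}

```text
time_s: 10.42
position: [547.7, 50.6, 10.1]
tcp_rot: [[0.195, -0.981, 0.011], [-0.981, -0.194, 0.019], [-0.017, -0.014, -1.0]]
ft_force: [0.1, 0.6, 1.1]
finger_gap: 85.4
```

```bash
python3 look.py j;python3 pc.py "[(222,10),(279,295),(258,150)]" 32|tail -1
```

```text
10.4167 [547.68  50.61  10.14] 11.215932339889143 [ 0.01  0.02 -1.  ] [0.12 0.59 1.12]
[ 5.18 61.08]
```

View pics/j.png

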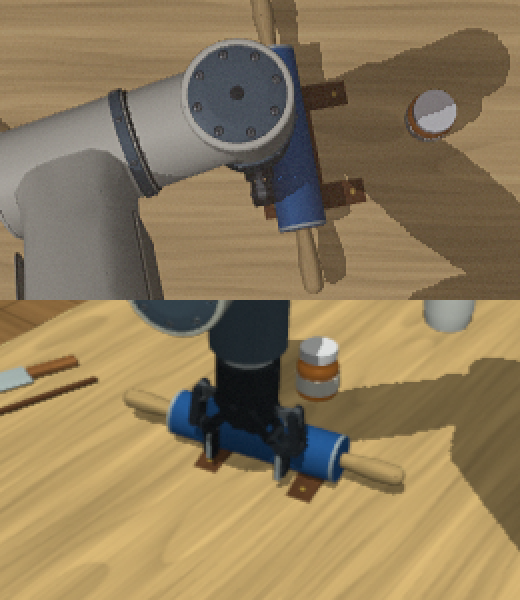

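Request:
{"fn": "drive_tool", "kwargs": {"targets": [[[0.003,0,0,0,0,0],[0.003,0,0,0,0,0],[0.002,0,0,0,0,0],[0,0,0,0,0,0],[0,0,0,0,0,0]]]}}

```text
time_s: 10.93
position: [547.3, 39.3, 8.2]
tcp_rot: [[0.193, -0.981, 0.006], [-0.981, -0.193, 0.015], [-0.014, -0.008, -1.0]]
ft_force: [-0.1, -1.3, -0.4]
finger_gap: 85.0
```

```bash
python3 look.py k;python3 pc.py "[(222,10),(279,295),(258,150)]" 32|tail -1
```

```text
10.9333 [547.27  39.28   8.16] 11.117174381380034 [ 0.01  0.02 -1.  ] [-0.14 -1.25 -0.37]
[ 3.39 50.74]
```

View pics/k.png

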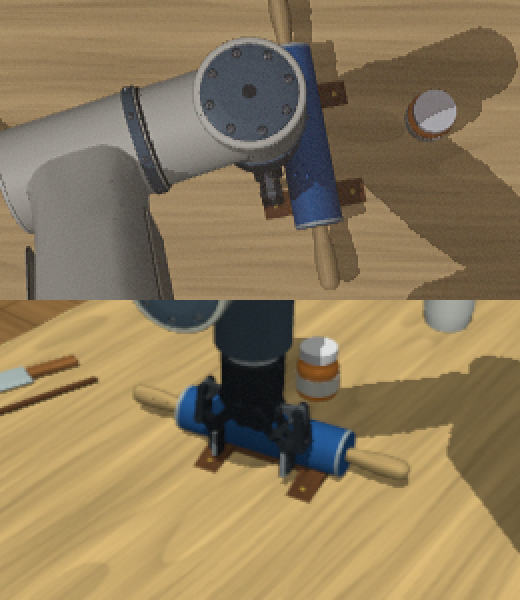

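It looks as if the pin has dropped into the V: force gone, and it's clear of the fingers. I'll back off and check.

Request:
{"fn": "drive_tool", "kwargs": {"targets": [[[-0.008,0,-0.001,0,0,0],[-0.015,0,-0.002,0,0,0],[-0.025,0,-0.005,0,0,0],[-0.03,0,-0.01,0,0,0],[-0.03,0,-0.02,0,0,0],[-0.03,0,-0.025,0,0,0],[-0.03,0,-0.03,0,0,0],[-0.01,0,-0.03,0,0,0],[0,0,-0.03,0,0,0],[0,0,-0.02,0,0,0],[0,0,0,0,0,0]]]}}

```text
time_s: 11.95
position: [506.5, 223.9, 189.8]
tcp_rot: [[0.194, -0.981, 0.001], [-0.981, -0.194, 0.015], [-0.014, -0.004, -1.0]]
ft_force: [0.9, 0.0, -0.2]
finger_gap: 85.3
```

```bash
python3 look.py l; python3 - <<'E'
from h import *
im=imaging.capture("top");P=imaging.camera_params("top")
m=comp(blue(im),800,9000,(280,420,150,400))[0]
m=cv2.morphologyEx(m.astype(np.uint8),cv2.MORPH_CLOSE,np.ones((5,5))).astype(bool)
r=fitpin(P,m,[553,-11,.19],36.6); print(r.x,np.degrees(r.x[2]),r.fun,m.sum())
for z in(36.6,):
  h=cv2.convexHull(proj(P,cyl(553.5,-11,np.radians(10.8),36.6)).astype(np.float32))
b=im.copy(); cv2.polylines(b,[np.round(h).astype(int)],True,(0,255,255),1)
cv2.imwrite("pics/chk.png",b[190:320,250:420].repeat(4,0).repeat(4,1))
for t,z in [("pin",36.6),("cradle_seat",36.6),("cradle",0),("glaze_jar",0)]:
    for q in imaging.spot_point("top",t)[:1]: print(t,ray(P,q['pixel'],z)[0][:2],q['score'])
E
```

```text
11.95 [506.49 223.86 189.83] 11.190130104645606 [ 0.    0.01 -1.  ] [ 0.87  0.   -0.16]
[576.31  -2.97   0.15] 8.838283558177489 1378.0 919
cradle [ 595.57 -169.15] 0.35
glaze_jar [ 591.6  -170.68] 0.67
```

View pics/l.png

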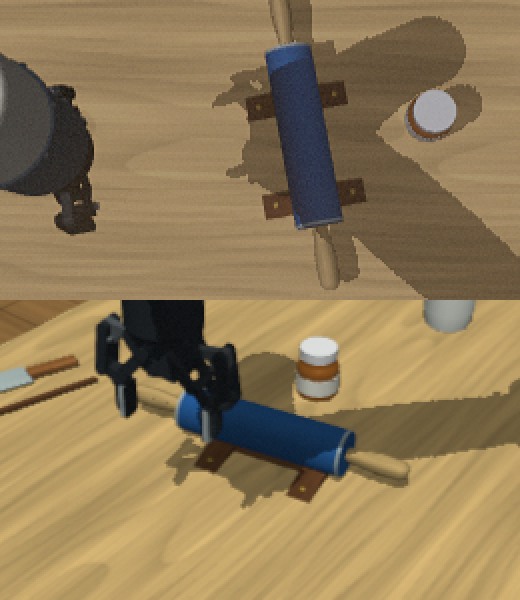

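View pics/chk.png

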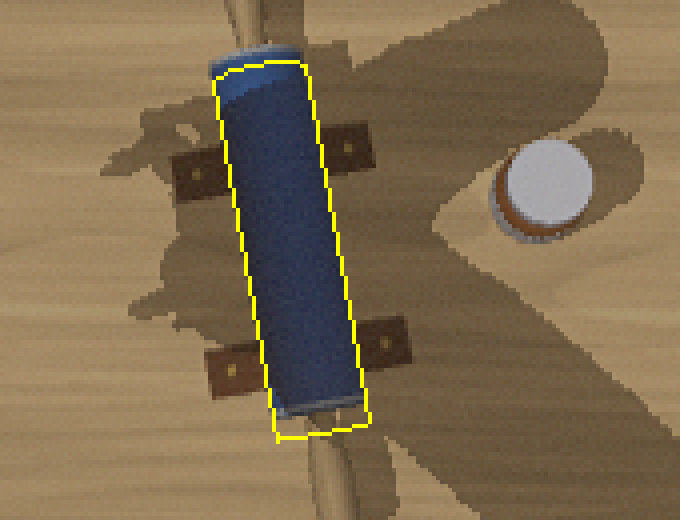

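```bash
python3 - <<'E'
from h import *
a=imaging.capture("top")[190:340,280:360].astype(int); [imaging.capture("side") for _ in range(6)]; b=imaging.capture("top")[190:340,280:360].astype(int)
print(np.abs(a-b).mean(), np.abs(a-b).max(), arm.get_obs()['ft_force'])
print(arm.finish_job())
E
```

```text
2.7208888888888887 64 [ 1.12 -0.55 -0.71]
the job is handed in; nothing more can be done
None
```

The rolling pin is resting in the V of both blocks, pushed there by the open fingertips alone. I turned it parallel to the cradle on the way, pushed it slowly up the ramp and over the crest, and then drew the arm clear. I handed the job in at about 12.5 s.

- **Seating:** The barrel's sides line up with the predicted seated outline in the top view. It lies across both blocks, about 12 mm off centre lengthwise towards the far end; it overhangs the blocks at both ends.
- **Forces:** The force readings I took stayed below about 8 N. I only read them between moves.
- **Other objects:** The jar still stands where it was. The bowl and the beaker were not approached, but I did not re-measure them at the end.
- **Checks that failed or disagreed:**
  - The final automatic fit of the pin's position failed because a shadow broke up its outline.
  - The networks did not report the pin or the seat point in that last picture, so the seating check is the outline overlay judged by eye.
  - Two frames about 0.4 s apart differed by 2.7 grey levels on average and 64 at most. I took this as image noise rather than the pin moving, but did not confirm it.

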